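# Level the surface plate with its jack foot and hold the level down

## Task

Level the cast-iron surface plate: take the spirit level from the bench, lay it lengthwise on the middle of the plate and let go of it, then turn the wing-headed jack foot at the plate's end until the bubble stands centred between its lines. Then press the level down on the plate with firm finger pressure, some 10 to 20 N, to prove that the bubble stays centred under load, and finish like that, still pressing: do not lift off. Leave the other things on the bench where they are.

Things in the scene. Friction and masses are not known exactly. Their poses are not given: they have to be found in the camera images.
- level_center (a point): Centre of the spirit level, half-way up (22 mm above its sole): a loose bare-metal block 160 mm long (its x axis), 34 mm wide (y) and 44 mm high (z), 0.55 kg, lying on the bench at first. An 80 mm yellow-green vial lies along the middle of its top; all of the top is flush and may be pressed.
- bubble (a joint): Bubble of the spirit level, in m from the middle of the vial along the level's own +x axis (range -0.028 to 0.028); 0 = centred. It floats to the higher end, 1.4 mm per mrad of slope, and settles in about 1 s. The bubble is 20 mm long and the two inner black lines stand 27 mm apart about the middle.
- plate_top (a point): Centre of the flat top of the surface plate, 70 mm above the bench: dark cast iron, 240 mm long (its x axis, which points to the jack foot), 160 mm wide (y), z up. It tips only about the line through its two fixed feet, 85 mm from the centre on the -x side. At first the end with the jack foot stands too low by 0.4 to 0.8 degrees.
- jack_wing (a point): Grip point on the upright axis of the jack foot, 113 mm above the bench, 13 mm below the top of its wing: a flat steel wing 50 mm long (its x axis), 12 mm thick (y) and 34 mm high, on a round collar 32 mm across whose top is 89 mm above the bench. It stands beyond the plate's end, 155 mm from plate_top along the plate's x axis.
- jack: The jack foot itself (screw, collar and wing), origin on the bench on its axis. Clockwise seen from above lifts its end of the plate, anticlockwise lowers it: 5 mm a turn, which moves the bubble about 29 mm (clockwise: towards the jack foot). The wing's own height does not change. It takes about 0.15 N m, turns several turns either way and stays where it is left.
- spray_can: Spray can, 66 mm across, 190 mm high, origin under its centre. Leave alone.
- piston: Engine piston, 72 mm across, 64 mm high, origin under its centre. Leave alone.
- bearing: Bearing ring, 72 mm across, 18 mm high, origin under its centre. Leave alone.
- wrench: Wrench 190 mm long lying flat along its x axis. Leave alone.
There are look-alikes about, which are no part of the job. Leave any orange, pink or purple look-alike of the part that bears level_center alone.

How it is judged:
On the way, in this order (a step that is already met when the one before it is completed fails the run):
1. the level lies lengthwise on the middle of the plate, let go of (contact force between level and plate above 2 N and contact force between level and the arm below 0.1 N and contact force between level and the fingers below 0.1 N and horizontal distance between level_center and plate_top below 0.04 m and angle between the x axis of level_center and the x axis of plate_top, either way round below 0.2 rad and angle between level_center's own z axis and vertical below 0.1 rad), for 0.4 s.
2. the jack foot has been turned until the bubble is centred (value of joint bubble between -0.003 and 0.003 m and angle between plate_top's own z axis and vertical below 0.003 rad and contact force between level and plate above 2 N), for 0.5 s.
At the end, for the whole second after the job is handed in: the fingers keep pressing on the level with over 5 N; it bears on the plate with 10 to 60 N (its weight of 5 N included); bubble within 3 mm of the middle, plate within 0.17 degrees of level; level within 40 mm of the plate's centre, lengthwise to 0.2 rad (contact force between level and the fingers above 5 N and contact force between level and plate between 10 and 60 N and value of joint bubble between -0.003 and 0.003 m and angle between plate_top's own z axis and vertical below 0.003 rad and horizontal distance between level_center and plate_top below 0.04 m and angle between the x axis of level_center and the x axis of plate_top, either way round below 0.2 rad and angle between level_center's own z axis and vertical below 0.1 rad); the arm keeps its last pose, push and grip.
It fails at once if a bystander is moved more than 30 mm (distance of any of spray_can, piston, bearing, wrench from where it was at the start of the episode above 0.03 m).
It also fails if it takes over 72 s, if anything falls off the work surface, if the arm or the gripper's body presses on something with over 40 N, if the wrist force passes 120 N, or if a joint passes its speed limit or range.

## Robot

A 6-joint arm with a two-finger parallel gripper is mounted at the origin on the work surface. World frame = base frame: x ahead of the robot, y to its left, z up, the work surface at z = 0. Lengths are in m, angles in rad, forces in N, time in s.
With the tool pointing down it reaches from about 0.35 to 0.725 m from the base axis. Payload 6 kg.
Tool frame: the origin (TCP) lies midway between the tips of the shut fingers; the grasp point (between the pads) lies 19 mm behind it; z points along the fingers, y is the line along which they close (so a half turn about z gives the same grasp; the last joint's range is limited). The gripper opens to 85 mm and grips with 20 to 120 N. Pads are 22 mm wide; open, the fingers measure 114 mm over their backs; the gripper's body (76 mm by 85 mm) begins 54 mm behind the grasp point. The pads swing forward as they close: fully open they stand 13 mm farther back than shut.
Start: joints at [-0.82, 0.04, 0.085, 0, -1.615, -0.334], TCP at [0.243, -0.549, 0.231] pointing down, gripper open.
Joint ranges: [-2.56, 2.56], [-1.29, 2.01], [-1.08, 1.49], [-3.29, 1.98], [-2.81, -0.18], [-2.99, 2.99]. Speed limits (rad/s): [2.57, 2.57, 3.01, 3.14, 3.14, 3.14].

## Interface

Orientations are given as a unit quaternion [w, x, y, z].
In Python, from plant import monitor, eyes, workorder gives the robot as it stands.
- The arm moves only by the tool send_rows, never from a script. Its argument "increments" is a list of rows, each an object of numbers: "hand": the opening, from 0 (shut) to 1 (fully open); "tx", "ty", "tz": the shift along the tool's x, y, z in mm; "yaw": the turn about the tool's z in rad. A call has 1 to 12 rows; each row is the pose to reach, as a shift and turn from the pose commanded when the call began, along the tool's axes at that moment; what a row does not reach only later rows make up. A row lasts 1/10 s, in which the tool goes at most 50 mm and 8.59 degrees, less where a joint would pass 70% of its speed; a pose out of reach is approached as far as the arm can. A call with a gripper value outside its range is refused whole. The fingers move at their own pace and stop on an object; the grip force is fixed at half the most. Time passes only in rows, so rows that repeat a pose let the fingers close. It gives the time, the measured TCP pose, the force, the opening and the grip force at its end, in the units of the state.
- monitor.get_state(): the state, without advancing time (a new reading comes with each control period).
- eyes.snapshot(name): name is "side" or "top"; returns the picture (400x640x3 uint8, red, green, blue); there is no depth.
- eyes.camera_params(name): a dict with "fx", "fy", "cx", "cy" (pixels), "T" (4x4, takes a point from camera to world coordinates). Camera axes: x right, y down, z forward; pixel columns grow to the right and rows downward; lengths in m; the calibration is good to about 2 mm. A picture is of the moment at which its call begins. camera_params takes no time and is no camera call.
- workorder.close_job(): hands the job in; it is judged then, once.
The state is a dict: "clock": time; "joint_pos": joint angles; "qvel": joint speeds; "joint_efforts": joint torques, N m; "eef_pos": TCP position; "tcp_rot": TCP orientation; "ft_force": force on the tool from outside, world axes, zero at the start; "torque": the same for the moment, N m; "grip_width": opening from 0.0 (shut) to 1.0 (fully open); "gripper_force": force on a finger pad.
Only numpy, scipy, OpenCV 4.12 (cv2) and the standard library are available. Lean on these libraries where they do the work, as an engineer would, in place of code of your own. Each camera call takes 0.05 s, during which the arm holds its last target. There are 200 camera calls.

## Working session

There is one attempt and no reset: what is moved stays moved. The work goes in short steps, Python scripts to look and compute and a tool call to move; the robot and the scene stay as the last step left them, time stands still between calls to the robot, and variables do not carry over. Pictures are saved under pics/ and viewed, at most 10 in all, crops included, and the job is handed in when it is done.

Besides the shell and the picture viewer there is one more tool, called in YAML: its name, and indented under it one key for each argument. send_rows: Moves the arm, as the interface text tells. Its arguments: {"type":"object","properties":{"increments":{"type":"array","items":{"type":"object","properties":{"hand":{"type":"number"},"tx":{"type":"number"},"ty":{"type":"number"},"tz":{"type":"number"},"yaw":{"type":"number"}}}}},"required":["increments"]}

```bash
mkdir -p pics; cat > h.py <<'E'
import numpy as np, cv2
from plant import monitor, eyes, workorder
def snap(n,f=None):
    im=np.array(eyes.snapshot(n)); 
    if f: cv2.imwrite('pics/'+f,im[:,:,::-1])
    return im
def ray(n,uv):
    c=eyes.camera_params(n);T=np.array(c['T'])
    d=T[:3,:3]@np.array([(uv[0]-c['cx'])/c['fx'],(uv[1]-c['cy'])/c['fy'],1]);return T[:3,3],d
def onz(n,uv,z):
    o,d=ray(n,uv);return o+d*(z-o[2])/d[2]
def proj(n,p):
    c=eyes.camera_params(n);T=np.linalg.inv(np.array(c['T']));q=T[:3,:3]@np.array(p)+T[:3,3]
    return q[0]/q[2]*c['fx']+c['cx'],q[1]/q[2]*c['fy']+c['cy']
def totool(v):
    from scipy.spatial.transform import Rotation as R
    s=monitor.get_state();q=s['tcp_rot'];return R.from_quat([q[1],q[2],q[3],q[0]]).inv().apply(v)
E
python3 - <<'E'
from h import *
snap('top','t0.png');snap('side','s0.png')
print(monitor.get_state())
for n in('top','side'):print(eyes.camera_params(n))
E
```

```text
{'clock': 0.1, 'joint_pos': array([-8.20310324e-01,  4.07294490e-02,  8.39367615e-02, -4.09470317e-04,
       -1.61547146e+00, -3.33690724e-01]), 'qvel': array([ 0.00019749, -0.00145109,  0.00261884,  0.00104964, -0.00169409,
       -0.00080543]), 'joint_efforts': array([-5.89915377e-03, -3.69347692e+01,  3.48281085e+01,  6.95168048e+00,
       -4.57679940e-03,  3.43485692e-05]), 'eef_pos': array([ 0.24285296, -0.54834837,  0.23040547]), 'tcp_rot': array([-2.03429039e-04, -2.06901214e-01,  9.78361542e-01,  7.34216783e-04]), 'ft_force': array([ 0.01861395,  0.05297822, -0.19520948]), 'torque': array([0.03194407, 0.00670001, 0.04175668]), 'gripper_force': 0.0, 'grip_width': 1.0038679142397275}
{'fx': 479.37995611495694, 'fy': 479.37995611495694, 'cx': 316.7022863196185, 'cy': 200.58919435786564, 'T': array([[ 0.02537703, -0.99870379,  0.04412193,  0.46786102],
       [-0.99966429, -0.0255827 , -0.004103  ,  0.07929237],
       [ 0.00522644, -0.04400299, -0.99901773,  1.58324701],
       [ 0.        ,  0.        ,  0.        ,  1.        ]])}
{'fx': 396.77726706056507, 'fy': 396.77726706056507, 'cx': 321.4186167467561, 'cy': 199.3986161588629, 'T': array([[-0.8515033 , -0.41852967,  0.31587188,  0.07258654],
       [-0.52428448,  0.67010847, -0.52543356,  0.84949341],
       [ 0.00824112, -0.61301514, -0.79002818,  1.24993525],
       [ 0.        ,  0.        ,  0.        ,  1.        ]])}
```

View pics/t0.png

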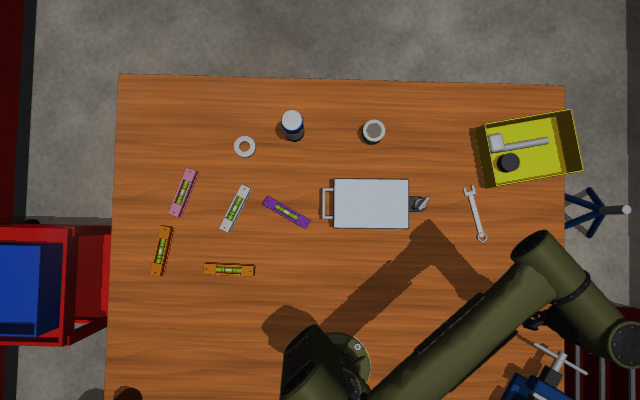

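View pics/s0.png

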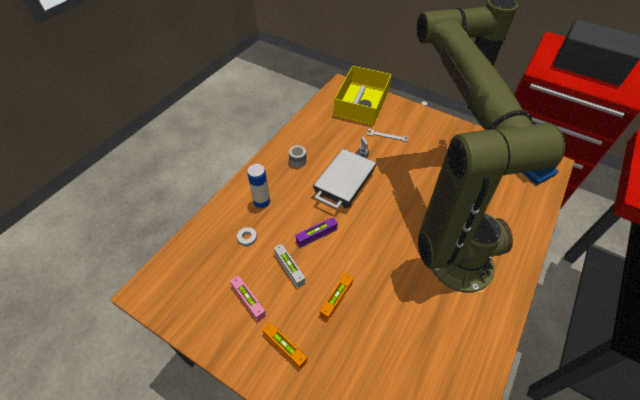

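The top view shows the bare-metal level at about (235,208), beside purple, pink and orange look-alikes. The plate is at (371,204) with its jack on the right at (421,203), pointing to world -y. The side view shows the same layout, with the level at (289,265) and the jack wing at (363,148).

```bash
python3 - <<'E'
from h import *
im=cv2.imread('pics/t0.png');hsv=cv2.cvtColor(im,cv2.COLOR_BGR2HSV)
m=((hsv[:,:,1]<70)&(hsv[:,:,2]>90)).astype(np.uint8)*255
def box(x0,y0,x1,y1,z,lab,close=7):
    k=np.zeros_like(m);k[y0:y1,x0:x1]=m[y0:y1,x0:x1]
    k=cv2.morphologyEx(k,cv2.MORPH_CLOSE,np.ones((close,close)))
    c=max(cv2.findContours(k,0,1)[0],key=cv2.contourArea)
    r=cv2.minAreaRect(c);b=cv2.boxPoints(r);P=np.array([onz('top',p,z)[:2] for p in b])
    e=[P[1]-P[0],P[2]-P[1]];L=[np.linalg.norm(v) for v in e];l=e[int(np.argmax(L))]
    print(lab,r,P.mean(0).round(4),np.round(L,3),'ang',np.degrees(np.arctan2(l[1],l[0])).round(1))
box(212,178,258,238,.044,'level')
box(333,170,409,236,.07,'plate')
def cr(im,x0,y0,x1,y1,s):return cv2.resize(im[y0:y1,x0:x1],None,fx=s,fy=s,interpolation=2)
s=cv2.imread('pics/s0.png')
a=cr(im,400,180,450,230,8);b=cr(s,340,125,390,175,8)
cv2.imwrite('pics/c1.png',np.hstack([a,b]))
E
```

```text
level ((235.00003051757812, 208.50001525878906), (12.074766159057617, 49.19349670410156), 26.56505012512207) [0.5039 0.3343] [0.157 0.039] ang -24.7
plate ((371.0, 203.49998474121094), (48.99999237060547, 73.99998474121094), 90.0) [ 0.5301 -0.0988] [0.235 0.155] ang -88.5
```

View pics/c1.png

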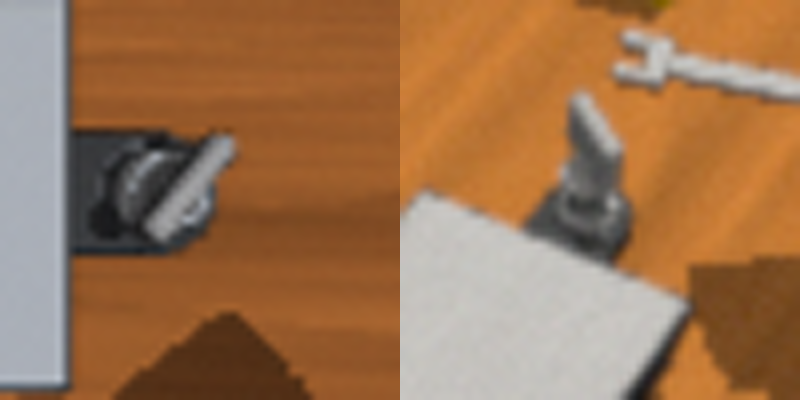

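```bash
cat >> h.py <<'E'
def plan(p,ydeg=None):
    from scipy.spatial.transform import Rotation as R
    s=monitor.get_state();q=s['tcp_rot'];M=R.from_quat([q[1],q[2],q[3],q[0]]).as_matrix()
    cur=np.degrees(np.arctan2(M[1,1],M[0,1]))
    print('clock',s['clock'],'pos',s['eef_pos'].round(4),'yhead',cur.round(2),'q6',s['joint_pos'][5].round(2),'q1',s['joint_pos'][0].round(2),'F',s['ft_force'].round(2),'grip',s['grip_width'])
    print('t mm',(M.T@(np.array(p)-s['eef_pos'])*1000).round(1))
    if ydeg is not None:
        for k in(0,180):
            d=(cur-ydeg-k+180)%360-180;print('yaw',np.radians(d).round(3))
E
python3 - <<'E'
from h import *
plan([.504,.334,.12],65.3)
a=onz('top',(418.9,209),.126);b=onz('top',(428.5,197.5),.126);print((a+b)/2,np.linalg.norm(a-b),np.degrees(np.arctan2(*(b-a)[[1,0]])))
# cross-check by two views: wing top middle
o1,d1=ray('top',(423.7,203.25));o2,d2=ray('side',(340+596/8,125+125/8))
t=np.linalg.lstsq(np.c_[d1,-d2],o2-o1,rcond=None)[0];print(o1+t[0]*d1,o2+t[1]*d2)
E
```

```text
clock 0.1 pos [ 0.2429 -0.5483  0.2304] yhead 113.88 q6 -0.33 q1 -0.82 F [ 0.02  0.05 -0.2 ] grip 1.0038679142397275
t mm [-596.   700.9  111.4]
yaw 0.848
yaw -2.294
[ 0.53246709 -0.25268291  0.126     ] 0.04589285103323715 -38.738753228633094
[ 0.5296342  -0.23816941  0.18967382] [ 0.34280921 -0.28487272  0.1920316 ]
```

send_rows:
  increments:
    - {"tx":-596,"ty":701,"tz":0,"yaw":-2.294,"hand":1}
    - {"tx":-596,"ty":701,"tz":0,"yaw":-2.294,"hand":1}
    - {"tx":-596,"ty":701,"tz":0,"yaw":-2.294,"hand":1}
    - {"tx":-596,"ty":701,"tz":0,"yaw":-2.294,"hand":1}
    - {"tx":-596,"ty":701,"tz":0,"yaw":-2.294,"hand":1}
    - {"tx":-596,"ty":701,"tz":0,"yaw":-2.294,"hand":1}
    - {"tx":-596,"ty":701,"tz":0,"yaw":-2.294,"hand":1}
    - {"tx":-596,"ty":701,"tz":0,"yaw":-2.294,"hand":1}
    - {"tx":-596,"ty":701,"tz":0,"yaw":-2.294,"hand":1}
    - {"tx":-596,"ty":701,"tz":0,"yaw":-2.294,"hand":1}
    - {"tx":-596,"ty":701,"tz":0,"yaw":-2.294,"hand":1}
    - {"tx":-596,"ty":701,"tz":0,"yaw":-2.294,"hand":1}

```text
clock: 1.3
eef_pos: [0.4131, 0.029, 0.2314]
tcp_rot: [-0.001, 0.897, -0.443, 0.0]
ft_force: [2.0, -1.0, 0.3]
grip_width: 0.999
gripper_force: 0.0
```

```bash
python3 - <<'E'
from h import *
plan([.504,.334,.12],65.3)
E
```

```text
clock 1.3 pos [0.4131 0.029  0.2314] yhead -142.58 q6 0.09 q1 0.56 F [ 1.99 -0.99  0.34] grip 0.9988048608492821
t mm [-187.  -257.4  111.7]
yaw 2.655
yaw -0.487
```

send_rows:
  increments:
    - {"tx":-187,"ty":-257,"tz":80,"yaw":-0.487,"hand":1}
    - {"tx":-187,"ty":-257,"tz":80,"yaw":-0.487,"hand":1}
    - {"tx":-187,"ty":-257,"tz":80,"yaw":-0.487,"hand":1}
    - {"tx":-187,"ty":-257,"tz":80,"yaw":-0.487,"hand":1}
    - {"tx":-187,"ty":-257,"tz":80,"yaw":-0.487,"hand":1}
    - {"tx":-187,"ty":-257,"tz":80,"yaw":-0.487,"hand":1}
    - {"tx":-187,"ty":-257,"tz":80,"yaw":-0.487,"hand":1}
    - {"tx":-187,"ty":-257,"tz":80,"yaw":-0.487,"hand":1}
    - {"tx":-187,"ty":-257,"tz":80,"yaw":-0.487,"hand":1}

```text
clock: 2.2
eef_pos: [0.5055, 0.3308, 0.1502]
tcp_rot: [0.001, 0.976, -0.217, -0.001]
ft_force: [-0.5, -0.9, 0.3]
grip_width: 1.003
gripper_force: 0.0
```

```bash
python3 - <<'E'
from h import *
plan([.504,.334,.012],65.3)
E
```

```text
clock 2.2 pos [0.5055 0.3308 0.1502] yhead -115.05 q6 0.22 q1 0.91 F [-0.45 -0.95  0.33] grip 1.002995564676034
t mm [ -2.6  -2.5 138.2]
yaw 3.136
yaw -0.006
```

send_rows:
  increments:
    - {"tx":-2.5,"ty":-2.5,"tz":45,"hand":1}
    - {"tx":-2.5,"ty":-2.5,"tz":85,"hand":1}
    - {"tx":-2.5,"ty":-2.5,"tz":115,"hand":1}
    - {"tx":-2.5,"ty":-2.5,"tz":132,"hand":1}
    - {"tx":-2.5,"ty":-2.5,"tz":138,"hand":1}
    - {"tx":-2.5,"ty":-2.5,"tz":138,"hand":0}
    - {"tx":-2.5,"ty":-2.5,"tz":138,"hand":0}
    - {"tx":-2.5,"ty":-2.5,"tz":138,"hand":0}
    - {"tx":-2.5,"ty":-2.5,"tz":138,"hand":0}
    - {"tx":-2.5,"ty":-2.5,"tz":138,"hand":0}
    - {"tx":-2.5,"ty":-2.5,"tz":138,"hand":0}

```text
$.increments[0]: bad value
```

```bash
python3 - <<'E'
from h import *
plan([.5301,-.0988,.22],1.5)
E
```

```text
clock 2.2 pos [0.5055 0.3308 0.1502] yhead -115.05 q6 0.22 q1 0.91 F [-0.45 -0.95  0.33] grip 1.002995564676034
t mm [204.1 379.  -69.1]
yaw -2.034
yaw 1.107
```

send_rows:
  increments:
    - {"tx":-2.5,"ty":-2.5,"tz":45,"yaw":0,"hand":1}
    - {"tx":-2.5,"ty":-2.5,"tz":85,"yaw":0,"hand":1}
    - {"tx":-2.5,"ty":-2.5,"tz":115,"yaw":0,"hand":1}
    - {"tx":-2.5,"ty":-2.5,"tz":132,"yaw":0,"hand":1}
    - {"tx":-2.5,"ty":-2.5,"tz":138,"yaw":0,"hand":1}
    - {"tx":-2.5,"ty":-2.5,"tz":138,"yaw":0,"hand":0}
    - {"tx":-2.5,"ty":-2.5,"tz":138,"yaw":0,"hand":0}
    - {"tx":-2.5,"ty":-2.5,"tz":138,"yaw":0,"hand":0}
    - {"tx":-2.5,"ty":-2.5,"tz":138,"yaw":0,"hand":0}
    - {"tx":-2.5,"ty":-2.5,"tz":138,"yaw":0,"hand":0}
    - {"tx":-2.5,"ty":-2.5,"tz":138,"yaw":0,"hand":0}

```text
clock: 3.3
eef_pos: [0.506, 0.3356, 0.0158]
tcp_rot: [-0.002, 0.976, -0.217, 0.001]
ft_force: [0.8, 3.4, 6.8]
grip_width: 0.392
gripper_force: 61.4
```

```bash
python3 - <<'E'
from h import *
plan([.5301,-.0988,.18],1.5)
snap('top','t1.png');snap('side','s1.png')
E
```

```text
clock 3.3 pos [0.506  0.3356 0.0158] yhead -115.05 q6 0.22 q1 0.92 F [0.79 3.41 6.76] grip 0.39221727068287826
t mm [ 206.1  382.6 -165.6]
yaw -2.034
yaw 1.107
```

send_rows:
  increments:
    - {"tx":0,"ty":0,"tz":-30,"yaw":0,"hand":0}
    - {"tx":0,"ty":0,"tz":-75,"yaw":0,"hand":0}
    - {"tx":0,"ty":0,"tz":-120,"yaw":0,"hand":0}
    - {"tx":206,"ty":383,"tz":-165,"yaw":1.107,"hand":0}
    - {"tx":206,"ty":383,"tz":-165,"yaw":1.107,"hand":0}
    - {"tx":206,"ty":383,"tz":-165,"yaw":1.107,"hand":0}
    - {"tx":206,"ty":383,"tz":-165,"yaw":1.107,"hand":0}
    - {"tx":206,"ty":383,"tz":-165,"yaw":1.107,"hand":0}
    - {"tx":206,"ty":383,"tz":-165,"yaw":1.107,"hand":0}
    - {"tx":206,"ty":383,"tz":-165,"yaw":1.107,"hand":0}
    - {"tx":206,"ty":383,"tz":-165,"yaw":1.107,"hand":0}
    - {"tx":206,"ty":383,"tz":-165,"yaw":1.107,"hand":0}

```text
clock: 4.6
eef_pos: [0.5274, -0.1026, 0.1769]
tcp_rot: [0.001, 0.715, -0.699, -0.001]
ft_force: [0.9, 0.6, -6.2]
grip_width: 0.384
gripper_force: 61.7
```

```bash
python3 - <<'E'
from h import *
plan([.5301,-.0988,.14],1.5)
E
```

```text
clock 4.6 pos [ 0.5274 -0.1026  0.1769] yhead -178.69 q6 -0.16 q1 0.18 F [ 0.92  0.61 -6.2 ] grip 0.38411201640118764
t mm [-3.8 -3.  36.9]
yaw 3.138
yaw -0.003
```

send_rows:
  increments:
    - {"tx":-4,"ty":-3,"tz":45,"yaw":0,"hand":0}
    - {"tx":-4,"ty":-3,"tz":75,"yaw":0,"hand":0}
    - {"tx":-4,"ty":-3,"tz":83,"yaw":0,"hand":0}
    - {"tx":-4,"ty":-3,"tz":87,"yaw":0,"hand":0}
    - {"tx":-4,"ty":-3,"tz":89,"yaw":0,"hand":0}
    - {"tx":-4,"ty":-3,"tz":89,"yaw":0,"hand":0}
    - {"tx":-4,"ty":-3,"tz":89,"yaw":0,"hand":0}

```text
clock: 5.3
eef_pos: [0.5325, -0.0958, 0.0908]
tcp_rot: [-0.001, 0.716, -0.698, 0.001]
ft_force: [0.7, -0.1, -5.4]
grip_width: 0.392
gripper_force: 61.7
```

send_rows:
  increments:
    - {"tx":0,"ty":0,"tz":2,"yaw":0,"hand":0}
    - {"tx":0,"ty":0,"tz":4,"yaw":0,"hand":0}
    - {"tx":0,"ty":0,"tz":5,"yaw":0,"hand":0}
    - {"tx":0,"ty":0,"tz":5.5,"yaw":0,"hand":0}
    - {"tx":0,"ty":0,"tz":5.5,"yaw":0,"hand":0}

```text
clock: 5.8
eef_pos: [0.5321, -0.0962, 0.0849]
tcp_rot: [-0.0, 0.716, -0.698, 0.0]
ft_force: [-2.6, 1.0, 2.8]
grip_width: 0.385
gripper_force: 62.9
```

send_rows:
  increments:
    - {"tx":0,"ty":0,"tz":0,"yaw":0,"hand":1}
    - {"tx":0,"ty":0,"tz":0,"yaw":0,"hand":1}
    - {"tx":0,"ty":0,"tz":0,"yaw":0,"hand":1}
    - {"tx":0,"ty":0,"tz":0,"yaw":0,"hand":1}
    - {"tx":0,"ty":0,"tz":0,"yaw":0,"hand":1}
    - {"tx":0,"ty":0,"tz":-40,"yaw":0,"hand":1}
    - {"tx":0,"ty":0,"tz":-90,"yaw":0,"hand":1}
    - {"tx":0,"ty":0,"tz":-110,"yaw":0,"hand":1}
    - {"tx":0,"ty":0,"tz":-110,"yaw":0,"hand":1}

```text
clock: 6.7
eef_pos: [0.5334, -0.0963, 0.1984]
tcp_rot: [-0.003, 0.716, -0.698, 0.003]
ft_force: [0.6, 0.2, 0.5]
grip_width: 1.0
gripper_force: 0.0
```

```bash
python3 - <<'E'
from h import *
t=snap('top','t2.png');s=snap('side','s2.png')
plan([.533,-.253,.16],51.3)
a=cv2.resize(t[160:250,310:450],None,fx=3,fy=3,interpolation=2);b=cv2.resize(s[125:225,290:400],None,fx=3.4,fy=3.4,interpolation=2)
h=min(a.shape[0],b.shape[0]);cv2.imwrite('pics/c2.png',np.hstack([a[:h],b[:h]])[:,:,::-1])
E
```

```text
clock 6.8 pos [ 0.5318 -0.0958  0.1936] yhead -178.51 q6 -0.17 q1 0.19 F [-0.84  0.46 -0.27] grip 0.995651506843477
t mm [157.2   2.9  33.5]
yaw 2.272
yaw -0.869
```

View pics/c2.png

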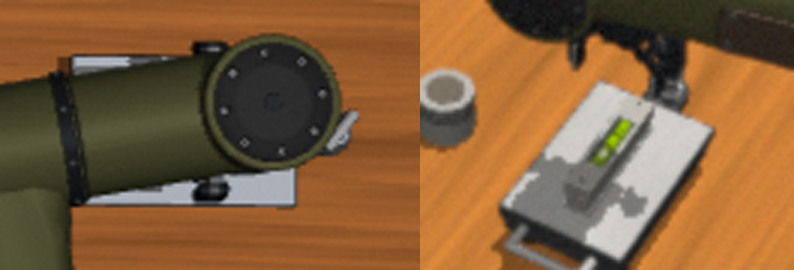

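The level lies lengthwise on the plate (side crop, vial at about (612,140)) and has been let go. Its bubble is towards the handle end, as expected. Next is the jack wing.

send_rows:
  increments:
    - {"tx":157,"ty":2,"tz":15,"yaw":-0.869,"hand":0.5}
    - {"tx":157,"ty":2,"tz":15,"yaw":-0.869,"hand":0.5}
    - {"tx":157,"ty":2,"tz":15,"yaw":-0.869,"hand":0.5}
    - {"tx":157,"ty":2,"tz":15,"yaw":-0.869,"hand":0.5}
    - {"tx":157,"ty":2,"tz":35,"yaw":-0.869,"hand":0.5}
    - {"tx":157,"ty":2,"tz":35,"yaw":-0.869,"hand":0.5}
    - {"tx":157,"ty":2,"tz":35,"yaw":-0.869,"hand":0.5}
    - {"tx":157,"ty":2,"tz":35,"yaw":-0.869,"hand":0.5}

```text
clock: 7.6
eef_pos: [0.5336, -0.253, 0.1579]
tcp_rot: [0.0, 0.943, -0.333, -0.001]
ft_force: [0.6, 0.5, 0.6]
grip_width: 0.499
gripper_force: 0.0
```

```bash
python3 - <<'E'
from h import *
plan([.533,-.2533,.097],51.3)
s=snap('side','s3.png')
b=cv2.resize(s[120:220,300:400],None,fx=6,fy=6,interpolation=2)
cv2.imwrite('pics/c3.png',b[:,:,::-1])
E
```

```text
clock 7.6 pos [ 0.5336 -0.253   0.1579] yhead -128.9 q6 1.0 q1 -0.1 F [0.56 0.54 0.65] grip 0.4992642233834744
t mm [-0.1  0.6 60.9]
yaw 3.138
yaw -0.004
```

View pics/c3.png

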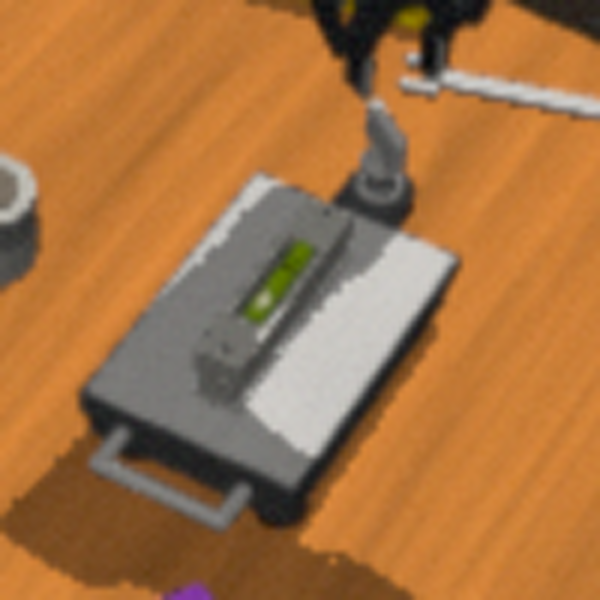

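The side crop shows the gripper over the wing at (380,140), with the wing between the fingers. The bubble is at the handle end of the vial at about (262,300). This view is coarse, so I'll check what the top view shows.

```bash
cat >> h.py <<'E'
def crop(n,f,x0,y0,x1,y1,s,N=6):
    im=np.mean([snap(n).astype(float) for _ in range(N)],0)
    np.save('pics/'+f+'.npy',im);c=im[y0:y1,x0:x1]
    cv2.imwrite('pics/'+f,cv2.resize(c,None,fx=s,fy=s,interpolation=cv2.INTER_NEAREST)[:,:,::-1]);return im
E
python3 - <<'E'
from h import *
im=crop('top','t4.png',335,170,435,240,8,2)
E
```

```text
[ WARN:0@0.931] global loadsave.cpp:1063 imwrite_ Unsupported depth image for selected encoder is fallbacked to CV_8U.
```

View pics/t4.png

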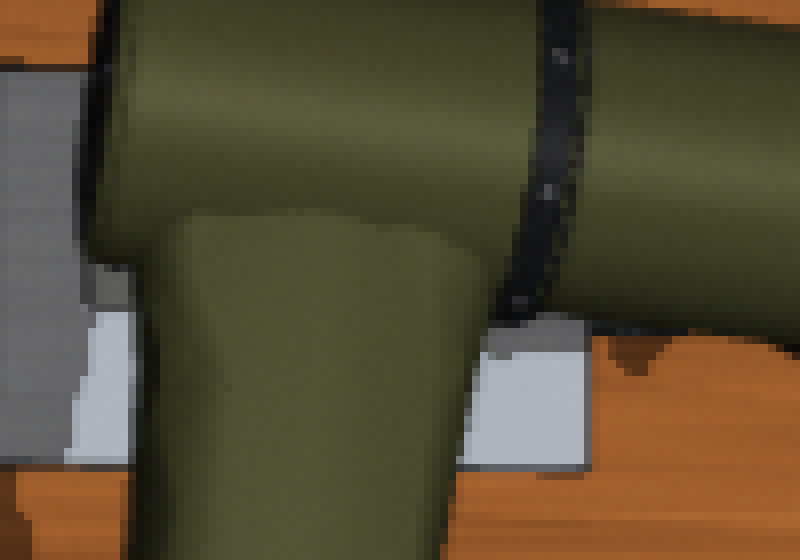

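send_rows:
  increments:
    - {"tx":0,"ty":0.5,"tz":30,"yaw":0,"hand":0.5}
    - {"tx":0,"ty":0.5,"tz":55,"yaw":0,"hand":0.5}
    - {"tx":0,"ty":0.5,"tz":61,"yaw":0,"hand":0.5}
    - {"tx":0,"ty":0.5,"tz":61,"yaw":0,"hand":0.5}
    - {"tx":0,"ty":0.5,"tz":61,"yaw":0,"hand":0}
    - {"tx":0,"ty":0.5,"tz":61,"yaw":0,"hand":0}
    - {"tx":0,"ty":0.5,"tz":61,"yaw":0,"hand":0}
    - {"tx":0,"ty":0.5,"tz":61,"yaw":0,"hand":0}
    - {"tx":0,"ty":0.5,"tz":61,"yaw":0,"hand":0}

```text
clock: 8.65
eef_pos: [0.535, -0.253, 0.0998]
tcp_rot: [-0.001, 0.944, -0.331, 0.002]
ft_force: [2.1, 5.5, 5.7]
grip_width: 0.128
gripper_force: 60.5
```

The top view is blocked by the elbow, so I'll use the side view for coarse work and retract for a fine check from above. The wing is gripped (opening 0.128, about 11 mm).

send_rows:
  increments:
    - {"tx":0,"ty":0,"tz":0,"yaw":1.7,"hand":0}
    - {"tx":0,"ty":0,"tz":0,"yaw":1.7,"hand":0}
    - {"tx":0,"ty":0,"tz":0,"yaw":1.7,"hand":0}
    - {"tx":0,"ty":0,"tz":0,"yaw":1.7,"hand":0}
    - {"tx":0,"ty":0,"tz":0,"yaw":1.7,"hand":0}
    - {"tx":0,"ty":0,"tz":0,"yaw":1.7,"hand":0}
    - {"tx":0,"ty":0,"tz":0,"yaw":1.7,"hand":0}
    - {"tx":0,"ty":0,"tz":0,"yaw":1.7,"hand":0}
    - {"tx":0,"ty":0,"tz":0,"yaw":1.7,"hand":0}
    - {"tx":0,"ty":0,"tz":0,"yaw":1.7,"hand":0}
    - {"tx":0,"ty":0,"tz":0,"yaw":1.7,"hand":0}
    - {"tx":0,"ty":0,"tz":0,"yaw":1.7,"hand":0}

```text
clock: 9.85
eef_pos: [0.5348, -0.253, 0.0999]
tcp_rot: [0.002, -0.372, 0.928, -0.001]
ft_force: [1.4, 5.3, 6.7]
grip_width: 0.128
gripper_force: 60.6
```

```bash
cat >> h.py <<'E'
def prof(n,im,c,head,z=.114,w=.004,cols=True):
    # mean colour along the vial axis: s in mm from nominal centre
    h=np.radians(head);u=np.array([np.cos(h),np.sin(h),0]);v=np.array([-u[1],u[0],0])
    S=np.arange(-48,49,4)/1000;out=[]
    for s in S:
        px=np.array([proj(n,np.r_[c,z]+s*u+t*v) for t in np.linspace(-w,w,5)],np.float32)
        g=cv2.remap(im.astype(np.float32),px[:,:1],px[:,1:],cv2.INTER_LINEAR).mean((0,1));out.append(g)
    for s,g in zip(S,out):print(int(round(s*1000)),g.round(0))
E
python3 - <<'E'
from h import *
plan([.535,-.253,.1])
im=np.mean([snap('side').astype(float) for _ in range(6)],0);np.save('pics/s5.npy',im)
old=cv2.imread('pics/s3.png')[:,:,::-1]
g=im[...,1]-im[...,2]
m=((im[...,1]-im[...,2]>45)&(im[...,1]>im[...,0]*1.05)).astype(np.uint8);m[:130]=0;m[200:]=0;m[:,:320]=0;m[:,360:]=0
ys,xs=np.nonzero(m);c=(xs.mean(),ys.mean());print('vial px',c,len(xs),'->',onz('side',c,.114),'expect axis head -88.5')
c=onz('side',c,.114)[:2]
print('before');prof('side',old,c,-88.5);print('now');prof('side',im,c,-88.5)
E
```

```text
clock 9.85 pos [ 0.5348 -0.253   0.0999] yhead 133.66 q6 -0.71 q1 -0.1 F [1.41 5.34 6.71] grip 0.12786435921527467
t mm [-0.2 -0.1 -0.1]
vial px (np.float64(346.2448979591837), np.float64(166.40816326530611)) 49 -> [ 0.52999903 -0.09481603  0.114     ] expect axis head -88.5
before
-48 [113. 113. 106.]
-44 [111. 112. 103.]
-40 [ 99. 106.  74.]
-36 [ 89. 106.  36.]
-32 [ 93. 113.  28.]
-28 [109. 123.  55.]
-24 [129. 138.  86.]
-20 [139. 145. 100.]
-16 [126. 134.  84.]
-12 [104. 118.  50.]
-8 [ 91. 111.  21.]
-4 [ 89. 111.  11.]
0 [ 88. 110.   7.]
4 [ 86. 108.   6.]
8 [ 82. 102.   9.]
12 [72. 89. 10.]
16 [75. 93.  8.]
20 [78. 99.  7.]
24 [ 82. 103.   8.]
28 [ 87. 108.  10.]
32 [ 88. 109.  16.]
36 [ 91. 107.  42.]
40 [103. 109.  80.]
44 [112. 111. 102.]
48 [113. 113. 106.]
now
-48 [113. 112. 106.]
-44 [113. 114. 104.]
-40 [ 99. 107.  75.]
-36 [ 89. 107.  33.]
-32 [ 87. 109.  12.]
-28 [ 87. 110.  10.]
-24 [ 93. 113.  27.]
-20 [110. 124.  56.]
-16 [129. 137.  89.]
-12 [132. 139.  94.]
-8 [119. 129.  77.]
-4 [103. 120.  47.]
0 [ 91. 113.  18.]
4 [ 88. 110.  10.]
8 [ 82. 103.  10.]
12 [73. 90. 12.]
16 [76. 95. 10.]
20 [ 80. 100.   8.]
24 [ 81. 102.   8.]
28 [ 86. 107.   9.]
32 [ 88. 110.  16.]
36 [ 92. 108.  42.]
40 [104. 110.  81.]
44 [113. 113. 103.]
48 [114. 112. 106.]
```

send_rows:
  increments:
    - {"tx":0,"ty":0,"tz":0,"yaw":1.75,"hand":0}
    - {"tx":0,"ty":0,"tz":0,"yaw":1.75,"hand":0}
    - {"tx":0,"ty":0,"tz":0,"yaw":1.75,"hand":0}
    - {"tx":0,"ty":0,"tz":0,"yaw":1.75,"hand":0}
    - {"tx":0,"ty":0,"tz":0,"yaw":1.75,"hand":0}
    - {"tx":0,"ty":0,"tz":0,"yaw":1.75,"hand":0}
    - {"tx":0,"ty":0,"tz":0,"yaw":1.75,"hand":0}
    - {"tx":0,"ty":0,"tz":0,"yaw":1.75,"hand":0}
    - {"tx":0,"ty":0,"tz":0,"yaw":1.75,"hand":0}
    - {"tx":0,"ty":0,"tz":0,"yaw":1.75,"hand":0}
    - {"tx":0,"ty":0,"tz":0,"yaw":1.75,"hand":0}
    - {"tx":0,"ty":0,"tz":0,"yaw":1.75,"hand":0}

```text
clock: 11.35
eef_pos: [0.5348, -0.2528, 0.0998]
tcp_rot: [0.001, 0.474, 0.88, 0.001]
ft_force: [0.8, 5.2, 7.0]
grip_width: 0.129
gripper_force: 60.7
```

send_rows:
  increments:
    - {"tx":0,"ty":0,"tz":0,"yaw":0.1,"hand":0}
    - {"tx":0,"ty":0,"tz":0,"yaw":0.1,"hand":0}
    - {"tx":0,"ty":0,"tz":0,"yaw":0.1,"hand":0.5}
    - {"tx":0,"ty":0,"tz":0,"yaw":0.1,"hand":0.5}
    - {"tx":0,"ty":0,"tz":0,"yaw":0.1,"hand":0.5}
    - {"tx":0,"ty":0,"tz":-40,"yaw":0.1,"hand":0.5}
    - {"tx":0,"ty":0,"tz":-60,"yaw":0.1,"hand":0.5}
    - {"tx":0,"ty":0,"tz":-60,"yaw":0.1,"hand":0.5}

```text
clock: 12.15
eef_pos: [0.5348, -0.2545, 0.1619]
tcp_rot: [0.003, 0.516, 0.857, 0.0]
ft_force: [-0.7, 0.2, -0.2]
grip_width: 0.5
gripper_force: 0.0
```

```bash
cat >> h.py <<'E'
def bubble(N=6):
    im=np.mean([snap('side').astype(float) for _ in range(N)],0)
    c=np.array([.53,-.0948]);h=np.radians(-88.5);u=np.array([np.cos(h),np.sin(h),0]);v=np.array([-u[1],u[0],0])
    S=np.arange(-50,51,1)/1000;B=[];G=[]
    for s in S:
        px=np.array([proj('side',np.r_[c,.114]+s*u+t*v) for t in np.linspace(-.004,.004,5)],np.float32)
        g=cv2.remap(im.astype(np.float32),px[:,:1],px[:,1:],cv2.INTER_LINEAR).mean((0,1));B.append(g[2])
    B=np.array(B);S=S*1000;i=lambda r:np.interp(55,*r)
    lo=np.interp(-55,-B[:20],S[:20]);hi=np.interp(55,B[-20:],S[-20:])
    k=(abs(S)<34);w=np.clip(B-25,0,None)*k
    # restrict to the bubble blob around its peak
    p=S[np.argmax(B*k)];w*=(abs(S-p)<16);b=(w*S).sum()/w.sum()
    print('vial ends',lo.round(1),hi.round(1),'bubble',b.round(2),'rel',(b-(lo+hi)/2).round(2),'peak',p)
E
python3 - <<'E'
from h import *
plan([.5345,-.253,.1]);bubble()
E
```

```text
clock 12.15 pos [ 0.5348 -0.2545  0.1619] yhead 27.87 q6 -2.55 q1 -0.1 F [-0.68  0.25 -0.24] grip 0.5002833888610424
t mm [ 1.7  0.2 61.9]
vial ends -38.8 37.4 bubble -4.13 rel -3.44 peak -4.0
```

send_rows:
  increments:
    - {"tx":0,"ty":0,"tz":0,"yaw":-3.1,"hand":0.5}
    - {"tx":0,"ty":0,"tz":0,"yaw":-3.1,"hand":0.5}
    - {"tx":0,"ty":0,"tz":0,"yaw":-3.1,"hand":0.5}
    - {"tx":0,"ty":0,"tz":0,"yaw":-3.1,"hand":0.5}
    - {"tx":0,"ty":0,"tz":0,"yaw":-3.1,"hand":0.5}
    - {"tx":0,"ty":0,"tz":0,"yaw":-3.1,"hand":0.5}
    - {"tx":0,"ty":0,"tz":0,"yaw":-3.1,"hand":0.5}
    - {"tx":0,"ty":0,"tz":0,"yaw":-3.1,"hand":0.5}
    - {"tx":0,"ty":0,"tz":0,"yaw":-3.1,"hand":0.5}
    - {"tx":0,"ty":0,"tz":0,"yaw":-3.1,"hand":0.5}
    - {"tx":0,"ty":0,"tz":0,"yaw":-3.1,"hand":0.5}
    - {"tx":0,"ty":0,"tz":0,"yaw":-3.1,"hand":0.5}

```text
clock: 13.65
eef_pos: [0.5332, -0.2534, 0.1569]
tcp_rot: [-0.001, -0.353, 0.936, 0.0]
ft_force: [-0.1, -0.1, -0.1]
grip_width: 0.496
gripper_force: 0.0
```

```bash
python3 - <<'E'
from h import *
plan([.5348,-.253,.1],27.9);bubble()
E
```

```text
clock 13.65 pos [ 0.5332 -0.2534  0.1569] yhead 131.37 q6 -0.74 q1 -0.1 F [-0.07 -0.09 -0.09] grip 0.4963573166076819
t mm [-1.5 -0.8 56.9]
yaw 1.806
yaw -1.336
vial ends -38.8 37.4 bubble -4.21 rel -3.47 peak -4.0
```

send_rows:
  increments:
    - {"tx":-1,"ty":-1,"tz":0,"yaw":-1.336,"hand":0.5}
    - {"tx":-1,"ty":-1,"tz":0,"yaw":-1.336,"hand":0.5}
    - {"tx":-1,"ty":-1,"tz":0,"yaw":-1.336,"hand":0.5}
    - {"tx":-1,"ty":-1,"tz":0,"yaw":-1.336,"hand":0.5}
    - {"tx":-1,"ty":-1,"tz":0,"yaw":-1.336,"hand":0.5}
    - {"tx":-1,"ty":-1,"tz":0,"yaw":-1.336,"hand":0.5}
    - {"tx":-1,"ty":-1,"tz":0,"yaw":-1.336,"hand":0.5}
    - {"tx":-1,"ty":-1,"tz":0,"yaw":-1.336,"hand":0.5}
    - {"tx":-1,"ty":-1,"tz":0,"yaw":-1.336,"hand":0.5}
    - {"tx":-1,"ty":-1,"tz":0,"yaw":-1.336,"hand":0.5}
    - {"tx":-1,"ty":-1,"tz":0,"yaw":-1.336,"hand":0.5}

```text
clock: 15.05
eef_pos: [0.5349, -0.2535, 0.1577]
tcp_rot: [0.0, 0.854, -0.52, -0.0]
ft_force: [0.5, 0.2, 0.3]
grip_width: 0.502
gripper_force: 0.0
```

```bash
python3 - <<'E'
from h import *
plan([.5348,-.253,.1],27.9)
E
```

```text
clock 15.05 pos [ 0.5349 -0.2535  0.1577] yhead -152.72 q6 0.58 q1 -0.1 F [0.5  0.17 0.3 ] grip 0.5023555795161274
t mm [-0.5 -0.1 57.7]
yaw 3.131
yaw -0.011
```

send_rows:
  increments:
    - {"tx":0,"ty":0,"tz":35,"yaw":-0.01,"hand":0.5}
    - {"tx":0,"ty":0,"tz":54,"yaw":-0.01,"hand":0.5}
    - {"tx":0,"ty":0,"tz":58,"yaw":-0.01,"hand":0.5}
    - {"tx":0,"ty":0,"tz":58,"yaw":-0.01,"hand":0}
    - {"tx":0,"ty":0,"tz":58,"yaw":-0.01,"hand":0}
    - {"tx":0,"ty":0,"tz":58,"yaw":-0.01,"hand":0}
    - {"tx":0,"ty":0,"tz":58,"yaw":-0.01,"hand":0}

```text
clock: 15.75
eef_pos: [0.5355, -0.254, 0.1016]
tcp_rot: [-0.0, 0.858, -0.514, 0.001]
ft_force: [-2.9, 0.1, 5.1]
grip_width: 0.127
gripper_force: 60.3
```

send_rows:
  increments:
    - {"tx":0,"ty":0,"tz":0,"yaw":0.15,"hand":0}
    - {"tx":0,"ty":0,"tz":0,"yaw":0.3,"hand":0}
    - {"tx":0,"ty":0,"tz":0,"yaw":0.45,"hand":0}
    - {"tx":0,"ty":0,"tz":0,"yaw":0.6,"hand":0}
    - {"tx":0,"ty":0,"tz":0,"yaw":0.74,"hand":0}
    - {"tx":0,"ty":0,"tz":0,"yaw":0.84,"hand":0}
    - {"tx":0,"ty":0,"tz":0,"yaw":0.84,"hand":0}
    - {"tx":0,"ty":0,"tz":0,"yaw":0.84,"hand":0}
    - {"tx":0,"ty":0,"tz":0,"yaw":0.84,"hand":0.5}
    - {"tx":0,"ty":0,"tz":0,"yaw":0.84,"hand":0.5}
    - {"tx":0,"ty":0,"tz":0,"yaw":0.84,"hand":0.5}

```text
clock: 16.85
eef_pos: [0.5351, -0.2534, 0.0997]
tcp_rot: [0.0, -0.574, 0.819, -0.0]
ft_force: [0.3, 0.3, -0.5]
grip_width: 0.501
gripper_force: 0.0
```

send_rows:
  increments:
    - {"tx":0,"ty":0,"tz":-40,"yaw":0,"hand":0.5}
    - {"tx":0,"ty":0,"tz":-80,"yaw":0,"hand":0}
    - {"tx":0,"ty":0,"tz":-100,"yaw":0,"hand":0}
    - {"tx":0,"ty":0,"tz":-100,"yaw":0,"hand":0}

```text
clock: 17.25
eef_pos: [0.5365, -0.2541, 0.2042]
tcp_rot: [0.002, -0.574, 0.819, -0.003]
ft_force: [0.3, 0.7, -0.3]
grip_width: 0.002
gripper_force: 0.0
```

```bash
python3 - <<'E'
from h import *
bubble()
plan([.43,-.45,.2],27.9)
E
```

```text
vial ends -39.0 37.3 bubble -0.41 rel 0.41 peak -3.0
clock 17.55 pos [ 0.5345 -0.2534  0.1982] yhead 160.01 q6 -0.24 q1 -0.1 F [-0.71  0.41  1.09] grip -2.4130040668398168e-05
t mm [220.5  31.   -1.6]
yaw 2.306
yaw -0.836
```

send_rows:
  increments:
    - {"tx":220,"ty":80,"tz":0,"yaw":0,"hand":0}
    - {"tx":220,"ty":80,"tz":0,"yaw":0,"hand":0}
    - {"tx":220,"ty":80,"tz":0,"yaw":0,"hand":0}
    - {"tx":220,"ty":80,"tz":0,"yaw":0,"hand":0}
    - {"tx":220,"ty":80,"tz":0,"yaw":0,"hand":0}
    - {"tx":220,"ty":80,"tz":0,"yaw":0,"hand":0}
    - {"tx":220,"ty":80,"tz":0,"yaw":0,"hand":0}

```text
clock: 18.25
eef_pos: [0.3838, -0.4333, 0.1989]
tcp_rot: [-0.0, -0.573, 0.82, 0.001]
ft_force: [0.4, 0.4, -0.1]
grip_width: -0.001
gripper_force: 0.0
```

```bash
python3 - <<'E'
from h import *
bubble()
im=crop('top','t6.png',335,170,435,240,8,8)
print(monitor.get_state()['eef_pos'])
prof('top',im,np.array([.53,-.0948]),-88.5,w=.003)
E
```

```text
vial ends -37.0 37.4 bubble -0.08 rel -0.3 peak -3.0
[ 0.38457232 -0.4328842   0.19976501]
-48 [174. 178. 175.]
-44 [172. 177. 172.]
-40 [144. 160. 107.]
-36 [124. 156.  43.]
-32 [122. 156.  35.]
-28 [123. 156.  35.]
-24 [108. 137.  31.]
-20 [115. 147.  33.]
-16 [117. 149.  33.]
-12 [106. 136.  31.]
-8 [129. 157.  56.]
-4 [150. 162. 137.]
0 [157. 165. 154.]
4 [157. 165. 154.]
8 [151. 164. 134.]
12 [113. 140.  52.]
16 [101. 129.  30.]
20 [101. 130.  27.]
24 [63. 82. 17.]
28 [64. 84. 17.]
32 [65. 85. 17.]
36 [63. 82. 17.]
40 [66. 75. 43.]
44 [90. 90. 88.]
48 [91. 90. 89.][ WARN:0@5.556] global loadsave.cpp:1063 imwrite_ Unsupported depth image for selected encoder is fallbacked to CV_8U.
```

View pics/t6.png

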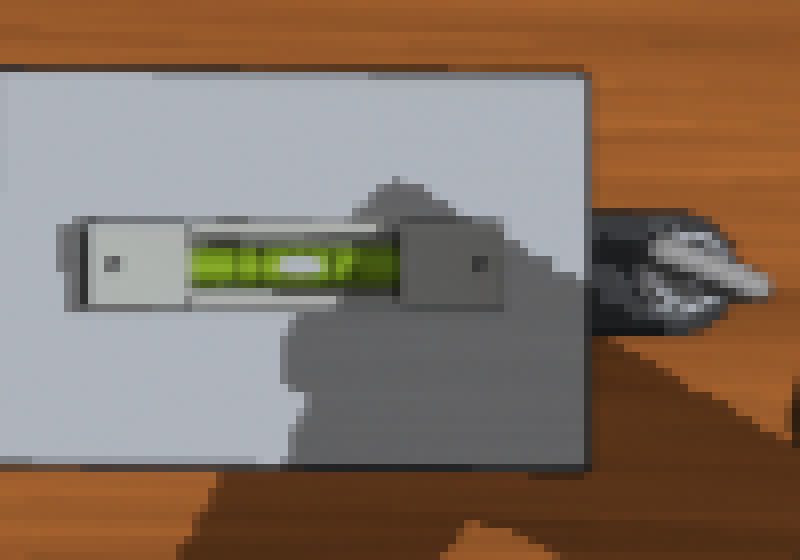

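The top view is clear now. The bubble is at about x=299 in the crop, the vial spans 190–400 and the end screws are at 112 and 480. That puts the bubble near centre, perhaps 1–1.5 mm towards the jack, so I'll refine on the same picture.

```bash
python3 - <<'E'
from h import *
im=np.load('pics/t6.png.npy')
print('green row mean, rows 201-205, cols 343..398')
r=im[201:205,343:402].mean(0)
for x in range(343,402):print(x,r[x-343].round(0),end='; ')
P=lambda x:-1000*onz('top',(x,203),.114)[1]
print('\nmm/px',P(371)-P(370))
g=im[203,:,:].mean(1)
for a,b in((346,353),(391,399)):
    w=im[201:206,a:b].mean((0,2));w=np.clip(np.median(w)-w,0,None);print('screw',(w*np.arange(a,b)).sum()/w.sum())
E
```

```text
green row mean, rows 201-205, cols 343..398
343 [106. 106. 108.]; 344 [101. 101. 103.]; 345 [48. 48. 49.]; 346 [156. 160. 159.]; 347 [174. 178. 176.]; 348 [140. 143. 142.]; 349 [135. 138. 137.]; 350 [168. 173. 170.]; 351 [174. 179. 176.]; 352 [174. 179. 176.]; 353 [174. 179. 176.]; 354 [174. 179. 176.]; 355 [174. 179. 176.]; 356 [174. 178. 175.]; 357 [174. 178. 175.]; 358 [152. 161. 135.]; 359 [122. 149.  60.]; 360 [115. 147.  33.]; 361 [114. 146.  32.]; 362 [114. 146.  32.]; 363 [114. 146.  31.]; 364 [ 91. 116.  26.]; 365 [109. 140.  31.]; 366 [114. 147.  33.]; 367 [ 86. 111.  27.]; 368 [108. 138.  31.]; 369 [121. 148.  51.]; 370 [133. 150. 103.]; 371 [136. 149. 118.]; 372 [142. 154. 123.]; 373 [137. 149. 119.]; 374 [134. 152. 104.]; 375 [119. 148.  54.]; 376 [ 80. 103.  25.]; 377 [107. 137.  31.]; 378 [ 98. 126.  27.]; 379 [65. 85. 18.]; 380 [61. 80. 17.]; 381 [62. 82. 17.]; 382 [63. 82. 17.]; 383 [62. 82. 17.]; 384 [49. 63. 15.]; 385 [84. 85. 80.]; 386 [91. 91. 90.]; 387 [91. 90. 89.]; 388 [90. 90. 89.]; 389 [91. 90. 89.]; 390 [90. 90. 89.]; 391 [90. 89. 88.]; 392 [90. 90. 88.]; 393 [89. 89. 88.]; 394 [71. 71. 70.]; 395 [75. 76. 75.]; 396 [86. 87. 85.]; 397 [85. 84. 84.]; 398 [94. 94. 95.]; 399 [96. 96. 98.]; 400 [ 98.  98. 100.]; 401 [114. 116. 119.]; 
mm/px 3.069865461626435
screw 348.01180684531704
screw 394.8282647584973
```

Top view: the bubble centre is at px 372.0 and the midpoint of the inner lines is at 371.7, so the bubble is about +0.9 mm. The side view gives -0.3 mm. The bubble is centred, so I'll press next.

```bash
python3 - <<'E'
from h import *
plan([.531,-.097,.2],91.5)
E
```

```text
clock 18.95 pos [ 0.3846 -0.4329  0.1998] yhead 160.01 q6 0.15 q1 -0.5 F [-0.55  0.43  0.78] grip 0.0005149349463094035
t mm [-3.657e+02 -2.280e+01 -2.000e-01]
yaw 1.196
yaw -1.946
```

send_rows:
  increments:
    - {"tx":-366,"ty":-23,"tz":0,"yaw":1.196,"hand":0}
    - {"tx":-366,"ty":-23,"tz":0,"yaw":1.196,"hand":0}
    - {"tx":-366,"ty":-23,"tz":0,"yaw":1.196,"hand":0}
    - {"tx":-366,"ty":-23,"tz":0,"yaw":1.196,"hand":0}
    - {"tx":-366,"ty":-23,"tz":0,"yaw":1.196,"hand":0}
    - {"tx":-366,"ty":-23,"tz":0,"yaw":1.196,"hand":0}
    - {"tx":-366,"ty":-23,"tz":0,"yaw":1.196,"hand":0}
    - {"tx":-366,"ty":-23,"tz":0,"yaw":1.196,"hand":0}
    - {"tx":-366,"ty":-23,"tz":0,"yaw":1.196,"hand":0}
    - {"tx":-366,"ty":-23,"tz":0,"yaw":1.196,"hand":0}
    - {"tx":-366,"ty":-23,"tz":0,"yaw":1.196,"hand":0}
    - {"tx":-366,"ty":-23,"tz":0,"yaw":1.196,"hand":0}

```text
clock: 20.15
eef_pos: [0.531, -0.0978, 0.1999]
tcp_rot: [0.0, -0.013, 1.0, -0.0]
ft_force: [-0.1, -0.5, -1.0]
grip_width: 0.0
gripper_force: 0.0
```

```bash
python3 - <<'E'
from h import *
plan([.531,-.097,.12],91.5)
E
```

```text
clock 20.15 pos [ 0.531  -0.0978  0.1999] yhead 91.54 q6 -1.73 q1 0.19 F [-0.07 -0.52 -1.04] grip 0.00011897006778019082
t mm [ 0.   0.8 79.9]
yaw 0.001
yaw -3.141
```

send_rows:
  increments:
    - {"tx":0,"ty":0,"tz":40,"yaw":0,"hand":0}
    - {"tx":0,"ty":0,"tz":70,"yaw":0,"hand":0}
    - {"tx":0,"ty":0,"tz":80,"yaw":0,"hand":0}
    - {"tx":0,"ty":0,"tz":83,"yaw":0,"hand":0}
    - {"tx":0,"ty":0,"tz":84,"yaw":0,"hand":0}
    - {"tx":0,"ty":0,"tz":85,"yaw":0,"hand":0}
    - {"tx":0,"ty":0,"tz":85,"yaw":0,"hand":0}

```text
clock: 20.85
eef_pos: [0.5319, -0.0969, 0.1161]
tcp_rot: [0.001, -0.013, 1.0, 0.0]
ft_force: [0.4, 0.0, -0.5]
grip_width: 0.006
gripper_force: 0.0
```

send_rows:
  increments:
    - {"tx":0,"ty":0,"tz":0.7,"yaw":0,"hand":0}
    - {"tx":0,"ty":0,"tz":1.2,"yaw":0,"hand":0}
    - {"tx":0,"ty":0,"tz":1.7,"yaw":0,"hand":0}
    - {"tx":0,"ty":0,"tz":2,"yaw":0,"hand":0}
    - {"tx":0,"ty":0,"tz":2,"yaw":0,"hand":0}

```text
clock: 21.35
eef_pos: [0.5316, -0.0968, 0.1143]
tcp_rot: [0.001, -0.013, 1.0, -0.0]
ft_force: [-2.7, 1.8, 6.1]
grip_width: 0.001
gripper_force: 3.2
```

send_rows:
  increments:
    - {"tx":0,"ty":0,"tz":0.4,"yaw":0,"hand":0}
    - {"tx":0,"ty":0,"tz":0.8,"yaw":0,"hand":0}
    - {"tx":0,"ty":0,"tz":0.8,"yaw":0,"hand":0}
    - {"tx":0,"ty":0,"tz":0.8,"yaw":0,"hand":0}

```text
clock: 21.75
eef_pos: [0.5316, -0.0969, 0.1142]
tcp_rot: [0.001, -0.013, 1.0, -0.0]
ft_force: [-4.6, 1.6, 9.8]
grip_width: -0.004
gripper_force: 4.9
```

send_rows:
  increments:
    - {"tx":0,"ty":0,"tz":0.5,"yaw":0,"hand":0}
    - {"tx":0,"ty":0,"tz":1,"yaw":0,"hand":0}
    - {"tx":0,"ty":0,"tz":1,"yaw":0,"hand":0}
    - {"tx":0,"ty":0,"tz":1,"yaw":0,"hand":0}
    - {"tx":0,"ty":0,"tz":1,"yaw":0,"hand":0}
    - {"tx":0,"ty":0,"tz":1,"yaw":0,"hand":0}
    - {"tx":0,"ty":0,"tz":1,"yaw":0,"hand":0}
    - {"tx":0,"ty":0,"tz":1,"yaw":0,"hand":0}

```text
clock: 22.55
eef_pos: [0.5317, -0.0969, 0.1142]
tcp_rot: [0.001, -0.013, 1.0, -0.0]
ft_force: [-7.1, 4.0, 14.0]
grip_width: -0.002
gripper_force: 7.1
```

```bash
python3 - <<'E'
from h import *
im=crop('side','s7.png',310,130,390,210,7,4)
prof('side',im,np.array([.53,-.0948]),-88.5)
s=monitor.get_state();print(s['clock'],s['ft_force'],s['eef_pos'])
E
```

```text
-48 [114. 113. 107.]
-44 [113. 115.  98.]
-40 [102. 115.  64.]
-36 [ 93. 114.  27.]
-32 [ 89. 111.  10.]
-28 [ 84. 105.   8.]
-24 [78. 98. 11.]
-20 [79. 99. 12.]
-16 [74. 93. 13.]
-12 [ 83. 102.  21.]
-8 [ 94. 111.  41.]
-4 [91. 97. 66.]
0 [66. 69. 57.]
4 [55. 56. 53.]
8 [57. 59. 56.]
12 [65. 66. 61.]
16 [68. 70. 60.]
20 [70. 75. 58.]
24 [72. 81. 49.]
28 [75. 88. 36.]
32 [80. 94. 35.]
36 [ 89. 101.  51.]
40 [104. 110.  85.]
44 [126. 127. 117.]
48 [156. 155. 147.]
22.75 [-6.87620887  3.88411297 14.49578635] [ 0.5317338  -0.09686641  0.11421642][ WARN:0@1.788] global loadsave.cpp:1063 imwrite_ Unsupported depth image for selected encoder is fallbacked to CV_8U.
```

View pics/s7.png

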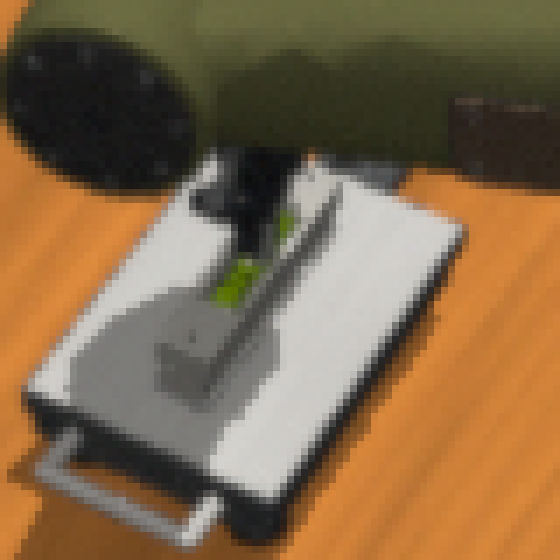

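The finger is pressing on the middle of the level at (260,240) with about 14 N. The visible left edge of the bubble is still at about -9 mm, where a centred bubble should end, so I'm handing in.

```bash
python3 -c "
from plant import workorder
print(workorder.close_job())"
```

```text
the job is handed in; nothing more can be done
None
```

I handed the job in, result not reported: the level lies on the plate with its bubble within about 1 mm of centre before pressing, and the closed fingers are pressing it at about 14 N; they hid most of the vial, so I could check only one end of the bubble under load.

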